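# Clamp the purifier cartridge in the V-block

## Robot

A 6-joint arm with a two-finger parallel gripper is mounted at the origin on the work surface. World frame = base frame: x ahead of the robot, y to its left, z up, the work surface at z = 0. Lengths are in m, angles in degrees, forces in N, time in s.
With the tool pointing down it reaches from about 0.3 to 0.875 m from the base axis. Payload 4.2 kg.
Tool frame: the origin (TCP) lies at the very end of the fingers, on their centre line; the grasp point (between the pads) lies 19 mm behind it (env.hold_point_z is the z of the grasp point in the tool frame, in m); z points along the fingers, y is the line along which they close (so a half turn about z gives the same grasp; the last joint's range is limited). The gripper opens to 85 mm and grips with 20 to 120 N. Pads are 22 mm wide; open, the fingers measure 114 mm over their backs; the gripper's body (76 mm by 85 mm) begins 54 mm behind the grasp point. The pads swing forward as they close: fully open they stand 13 mm farther back than shut.
Start: joints at [69.672, 18.312, 89.639, -0, 72.044, -1.146], TCP at [0.189, 0.543, 0.231] pointing down, gripper open.
Joint ranges: [-177.97, 177.97], [-48.28, 115.42], [12.27, 149.76], [-77.06, 257.06], [2.81, 150.46], [-146.56, 146.56]. Speed limits (degrees/s): [147.25, 147.25, 180, 180, 180, 180].

## Interface

Orientations are given as a 3x3 rotation matrix whose columns are the frame's x, y, z axes.
In Python, from workcell import env, vision, order, models gives the robot as it stands.
- The arm moves only by the shell command python3 -m handwheel 'ROWS' [OPENING] [FORCE]. ROWS is JSON, one flat list of numbers, 6 for each row, row after row: the shift along the tool's x, y, z in cm, then the turn, a rotation vector about the tool's x, y, z in rad. A call has 1 to 10 rows; each row shifts and turns the commanded pose from where the row before left it, along the tool's axes as they then stand; what a row does not reach is not made up. A row lasts 1/10 s, in which the tool goes at most 50 mm and 8.59 degrees, less where a joint would pass 70% of its speed; a pose out of reach is approached as far as the arm can. A call with a gripper value outside its range is refused whole. OPENING is the closure, from 0 (fully open) to 1 (shut), set as the call begins (- or left out, the last holds). The fingers move at their own pace and stop on an object; FORCE is the grip in N (left out, the last holds). Time passes only in rows, so rows that do not move let the fingers close. It gives the time, the measured TCP pose, the force, the opening and the grip force at its end, in the units of the state.
- env.sense(): the state, without advancing time (a new reading comes with each control period).
- vision.snapshot(name): name is "scene" or "top"; returns (picture, depth): 420x560x3 uint8, red, green, blue; 420x560 float32, m along the optical axis (not along the pixel's ray), 0 where there is no reading.
- vision.camera_params(name): a dict with "fx", "fy", "cx", "cy" (pixels), "D" ([k1, k2, p1, p2, k3] as OpenCV has them; the pictures are not rectified), "view" (4x4, takes a point from world to camera coordinates). Camera axes: x right, y up, looking along -z (the intrinsics and any distortion apply to the point x, -y, -z); pixel columns grow to the right and rows downward; lengths in m; the calibration is good to about 2 mm. A picture is of the moment at which its call begins. camera_params takes no time and is no camera call.
- order.hand_in(): hands the job in; it is judged then, once.
Trained networks look in the newest picture that a camera, given by its name, has taken for a name from the list of things; names that differ only in an ending like _2 or _b are one class to them, and where a whole thing is asked for, a point or a joint stands for the part that bears it (a point fixed in the world has none). Each returns a list of dicts, best first, with "conf" (0 to 1); they miss things now and then, are a little off and sometimes report something else, mostly with a low value. They report only what shows in the picture. A call takes as long as a camera call. They do not tell look-alikes from the thing itself.
- models.find_in(query, camera): "xy" ([column, row] in pixels, amid what is visible of it).
- models.masks_of(query, camera): "pixels" (420x560 bool, what is visible of it) and "xy" ([column, row] in pixels, amid what is visible of it).
The state is a dict: "clock": time; "qpos": joint angles; "joint_velocities": joint speeds; "joint_torque": joint torques, N m; "ee_pos": TCP position; "ee_rot": TCP orientation; "force": force on the tool from outside, world axes, zero at the start; "wrist_torque": the same for the moment, N m; "gripper_width": opening from 0.0 (shut) to 1.0 (fully open); "grip_force": force on a finger pad.
Only numpy, scipy, OpenCV 4.12 (cv2) and the standard library are available. Lean on these libraries where they do the work, as an engineer would, in place of code of your own. Each camera call takes 0.05 s, during which the arm holds its last target. There are 200 camera calls.

## Task

Clamp the blue-banded gas cartridge upright in the V-block station: slide the jaw well back by its orange grip to make room, stand the cartridge on the base plate without dropping or tipping it, and slide the jaw forward until it has pushed the cartridge fully home, centred against both faces of the V, with the jaw left closed up against it. Let go of everything, and leave all the other bottles, cartridges and tools standing or lying where they are.

Things in the scene. Friction and masses are not known exactly. Their poses are not given: they have to be found in the camera images.
- nest (a point): fixed V-block station: point on top of its 8 mm aluminium base plate (8 mm above the bench) where the cartridge's axis stands when it touches both V faces. z up; +y along the track into the V, -y towards the jaw; x across. The plate is 100 mm wide, from 211 mm on the -y to 73 mm on the +y side; two jaw rails 8 mm high lie 75 to 205 mm to the -y side, else it is bare up to the V
- v_corner (a point): inner corner of the upright 90 degree V, 40 mm to the nest's +y side, at the V's top, 58 mm above the bench; axes as the nest's. Two steel walls 14 mm thick, blue block behind; the mouth is 71 mm wide between its front edges, which lie 35 mm to the -y side of this corner
- jaw (a joint): travel of the sliding jaw along the nest's +y, m: 0 = right back (stop), 0.100 = farthest forward (stop). Its flat black face, 44 mm wide, 12 to 44 mm above the bench, stands (0.108 - value) m to the nest's -y side, so it touches a cartridge that sits fully home at 0.080. Slides with about 3 N friction; stays where left
- jaw_grip (a point): the jaw's upright orange grip, a plastic blade 18 mm wide (x), 30 mm long (y, along the track), its top 97 mm and its lower end 33 mm above the bench; this point is on its centre line, 80 mm above the bench and 75 mm behind the jaw's face; axes as the nest's. It stands on a grey carriage 46 mm wide
- blue_mid (a point): The cartridge to clamp: gas purifier cartridge, an upright white metal cylinder 56 mm in diameter and 125 mm tall with blue band and top rim, plus a brass nipple 18 mm wide and 12 mm high on top (137 mm in all); 0.28 to 0.52 kg; this point is on its axis, 62.5 mm above its underside; z is its axis, up
- green_mid (a point): Leave alone: gas purifier cartridge, an upright white metal cylinder 56 mm in diameter and 125 mm tall with green band and top rim, plus a brass nipple 18 mm wide and 12 mm high on top (137 mm in all); 0.4 kg; this point is on its axis, 62.5 mm above its underside; z is its axis, up
- orange_mid (a point): Leave alone: gas purifier cartridge, an upright white metal cylinder 56 mm in diameter and 125 mm tall with orange band and top rim, plus a brass nipple 18 mm wide and 12 mm high on top (137 mm in all); 0.4 kg; this point is on its axis, 62.5 mm above its underside; z is its axis, up
- amber_mid (a point): Leave alone: amber glass bottle with a white cap, upright, 60 mm in diameter, 140 mm tall; this point is half-way up its axis
- white_mid (a point): Leave alone: white plastic bottle with a red cap, upright, 58 mm in diameter, 130 mm tall; this point is half-way up its axis
- jar_mid (a point): Leave alone: clear jar with a blue lid, upright, 62 mm in diameter, 100 mm tall; this point is half-way up its axis
- beaker_mid (a point): Leave alone: clear plastic beaker, upright, 68 mm in diameter, 85 mm tall, beside the station; this point is half-way up its axis
- wrench_mid (a point): Leave alone: steel wrench 160 mm long lying flat on the bench along the station's side; this point is at the middle of its length, on its axis x
Mind the look-alikes: they are no part of the job. Leave any pink or purple look-alike of the part that bears blue_mid alone.

How it is judged:
By the outcome, as a careful person would: the job done as asked, in the order asked, and still so for the second after the job is handed in, with the robot touching nothing.
It also fails if it takes over 67 s, if anything falls off the work surface, if the arm or the gripper's body presses on something with over 40 N, if the wrist force passes 120 N, or if a joint passes its speed limit or range.

## Working session

There is one attempt and no reset: what is moved stays moved. The work goes in short steps, Python scripts to look and compute and a shell command to move; the robot and the scene stay as the last step left them, time stands still between calls to the robot, and variables do not carry over. Pictures are saved under pics/ and viewed, at most 10 in all, crops included, and the job is handed in when it is done.

```bash
mkdir -p pics; cat > h.py <<'E'
import numpy as np, cv2
from workcell import env, vision, order, models
def px2w(cam,uv,depth):
    p=vision.camera_params(cam); K=np.array([[p['fx'],0,p['cx']],[0,p['fy'],p['cy']],[0,0,1.]])
    n=cv2.undistortPoints(np.array(uv,float).reshape(-1,1,2),K,np.array(p['D'],float)).reshape(-1,2)
    d=np.array(depth,float).reshape(-1,1)
    c=np.hstack([n[:,:1]*d,-n[:,1:]*d,-d,np.ones_like(d)])
    return (np.linalg.inv(np.array(p['view']))@c.T).T[:,:3]
def cloud(cam,depth,mask):
    r,c=np.nonzero(mask&(depth>0)); return px2w(cam,np.c_[c,r],depth[r,c])
E
python3 - <<'E'
from h import *
for cam in ("scene","top"):
    im,d=vision.snapshot(cam); cv2.imwrite(f'pics/{cam}0.png',im[:,:,::-1]); np.savez(f'{cam}0.npz',im=im,d=d)
    for q in ("blue_mid","jaw_grip","jaw","beaker_mid","wrench_mid","v_corner"):
        for m in models.masks_of(q,cam):
            P=cloud(cam,d,m['pixels'])
            print(cam,q,round(m['conf'],2),np.round(m['xy']), len(P), np.round(np.median(P,0),3) if len(P) else '', np.round(P.max(0),3) if len(P) else '')
s=env.sense(); print(s['ee_pos'],s['ee_rot'],s['clock'],env.hold_point_z)
E
```

```text
scene blue_mid 0.98 [272. 262.] 2204 [ 0.692 -0.117  0.087] [ 0.703 -0.008  0.138]
scene blue_mid 0.89 [212. 294.] 2557 [ 0.701 -0.236  0.09 ] [ 0.711 -0.146  0.138]
scene blue_mid 0.65 [233. 233.] 1861 [ 0.582 -0.134  0.084] [ 0.592 -0.008  0.139]
scene jaw_grip 0.7 [326. 214.] 1045 [0.577 0.086 0.034] [0.604 0.197 0.099]
scene jaw 0.93 [324. 212.] 991 [0.579 0.085 0.034] [0.604 0.192 0.099]
scene beaker_mid 0.69 [383. 219.] 909 [0.662 0.176 0.048] [0.845 0.329 0.229]
scene wrench_mid 0.64 [319. 184.] 310 [0.431 0.184 0.006] [0.468 0.257 0.01 ]
scene v_corner 0.62 [335. 214.] 4158 [0.577 0.101 0.016] [0.697 0.331 0.126]
scene v_corner 0.37 [383. 222.] 871 [0.661 0.176 0.048] [0.814 0.329 0.229]
top blue_mid 0.82 [314. 225.] 554 [ 0.559 -0.12   0.125] [ 0.591 -0.098  0.139]
top blue_mid 0.72 [348. 178.] 669 [ 0.673 -0.22   0.124] [ 0.745 -0.198  0.141]
top blue_mid 0.6 [306. 180.] 537 [ 0.667 -0.1    0.125] [ 0.701 -0.076  0.139]
top blue_mid 0.31 [406. 266.] 793 [ 0.457 -0.332  0.123] [ 0.492 -0.315  0.142]
top jaw_grip 0.9 [224. 224.] 562 [0.568 0.097 0.035] [0.602 0.159 0.1  ]
top jaw 0.71 [228. 227.] 534 [0.568 0.093 0.035] [0.602 0.159 0.1  ]
top beaker_mid 0.74 [192. 192.] 634 [0.665 0.193 0.046] [0.69  0.221 0.09 ]
top wrench_mid 0.76 [195. 280.] 420 [0.433 0.185 0.007] [0.47  0.261 0.013]
top v_corner 0.96 [218. 230.] 4066 [0.562 0.124 0.01 ] [0.654 0.273 0.1  ]
[0.18893633 0.54307021 0.23133226] [[-9.44480107e-01  3.28568604e-01  2.27967798e-05]
 [ 3.28568605e-01  9.44480105e-01  4.86194133e-05]
 [-5.55629223e-06  5.34103748e-05 -9.99999999e-01]] 0.7 -0.0187
```

```bash
python3 - <<'E'
import cv2
a=cv2.imread('pics/scene0.png');b=cv2.imread('pics/top0.png')
cv2.imwrite('pics/sceneL.png',cv2.resize(a[120:360,150:450],None,fx=2.5,fy=2.5,interpolation=cv2.INTER_CUBIC))
cv2.imwrite('pics/topL.png',cv2.resize(b[110:330,130:450],None,fx=2.5,fy=2.5,interpolation=cv2.INTER_CUBIC))
E
```

```text
(no output)
```

View pics/sceneL.png

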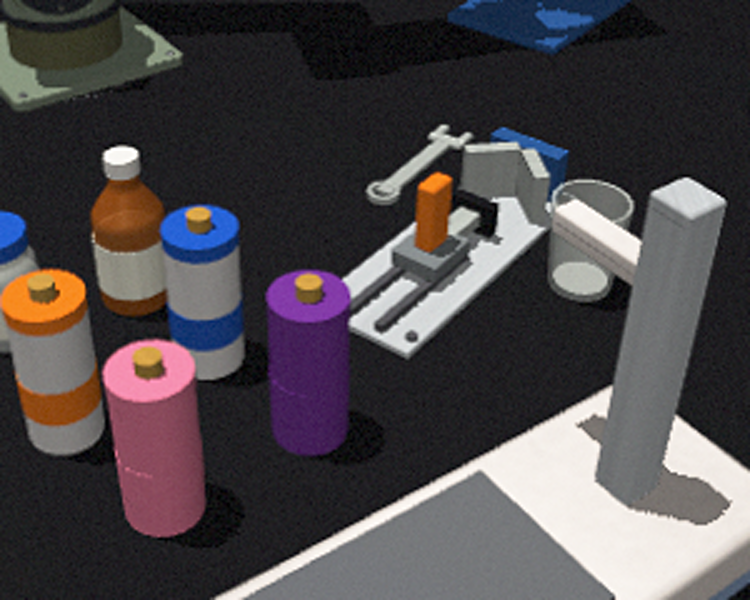

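View pics/topL.png

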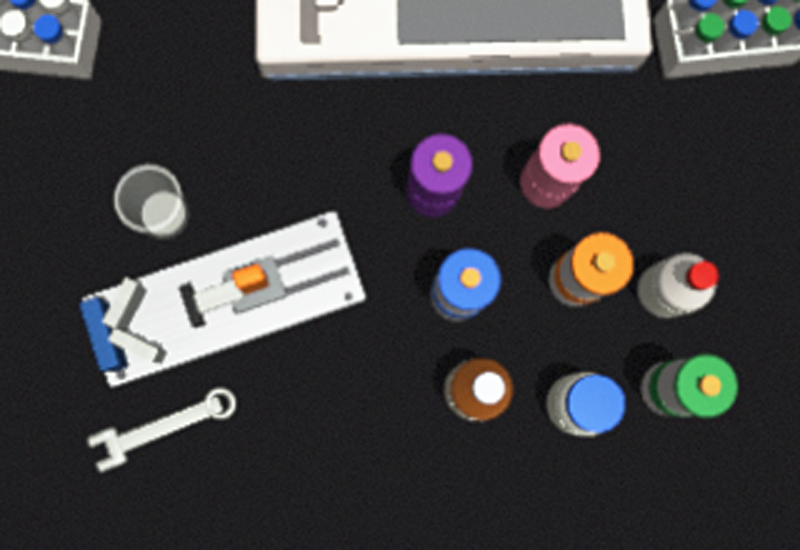

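Blue-banded candidates: in the scene camera purple (272,262), pink (212,294) and blue-banded with blue rim (233,233). In the top camera blue is (314,225). The enlarged crops confirm that one: white body, blue band and brass nipple, standing between the amber bottle and the purple one. The jaw is about half forward, and the V is at the +y end of the world frame.

```bash
python3 - <<'E'
from h import *
from scipy.optimize import least_squares
for cam in ("top","scene"):
    z=np.load(f'{cam}0.npz'); im,d=z['im'],z['d']
    P=cloud(cam,d,np.ones_like(d,bool)); 
    C=im[np.nonzero(d>0)].astype(int)
    near=lambda c,r:np.hypot(P[:,0]-c[0],P[:,1]-c[1])<r
    # cartridges tops
    for n,c in dict(blue=(.563,-.121),purple=(.67,-.105),orange=(.55,-.24),amber=(.45,-.12)).items():
        Q=P[near(c,.045)&(P[:,2]>.115)&(P[:,2]<.132)]
        if len(Q)>20:
            (x,y),r=cv2.minEnclosingCircle(Q[:,:2].astype(np.float32)); print(cam,n,round(x,4),round(y,4),round(r,4),len(Q),np.median(Q[:,2]).round(4))
    S=(P[:,0]>.45)&(P[:,0]<.68)&(P[:,1]>-.03)&(P[:,1]<.3)
    Q=P[S&(P[:,2]>.005)&(P[:,2]<.012)&(C.min(1)>90)]
    print(cam,'plate',cv2.minAreaRect(Q[:,:2].astype(np.float32)),len(Q),np.median(Q[:,2]))
    for n,m in dict(grip=(C[:,0]>C[:,2]+80)&(P[:,2]>.09)&(P[:,2]<.102),gripall=(C[:,0]>C[:,2]+80)&(P[:,2]>.045),vtop=(P[:,2]>.053)&(P[:,2]<.062)&(P[:,1]>.13)&(P[:,0]<.62)).items():
        Q=P[S&m]
        if len(Q)>5: print(cam,n,cv2.minAreaRect(Q[:,:2].astype(np.float32)),Q.mean(0),len(Q))
E
```

```text
top blue 0.5641 -0.1235 0.0284 397 0.1257
top purple 0.6765 -0.1037 0.0285 379 0.1254
top orange 0.5754 -0.2516 0.0286 331 0.1252
top plate ((0.5589202642440796, 0.12468056380748749), (0.2964148223400116, 0.22542740404605865), 81.94574737548828) 2608 0.008134303309552782
top grip ((0.5769821405410767, 0.08604200929403305), (0.01762406714260578, 0.028809623792767525), 13.901504516601562) [0.57639807 0.08602906 0.09660115] 81
top gripall ((0.5770846605300903, 0.08608804643154144), (0.017866574227809906, 0.02864070050418377), 16.33379554748535) [0.57449198 0.08542873 0.08968254] 109
top vtop ((0.532969057559967, 0.22360016405582428), (0.0876869410276413, 0.06252852082252502), 18.11722183227539) [0.53180747 0.22866775 0.0578321 ] 475
scene blue 0.5609 -0.127 0.0306 490 0.1248
scene purple 0.675 -0.1048 0.0304 634 0.1247
scene orange 0.573 -0.2529 0.0288 380 0.1248
scene amber 0.4634 -0.1404 0.013 91 0.1251
scene plate ((0.5729201436042786, 0.11530865728855133), (0.2050153762102127, 0.2493007779121399), 60.63338851928711) 1652 0.007643259932824609
scene grip ((0.5757006406784058, 0.0828334242105484), (0.01721278205513954, 0.028385179117321968), 16.301921844482422) [0.57713198 0.08184354 0.09506525] 91
scene gripall ((0.5755285620689392, 0.08410920947790146), (0.01812044531106949, 0.03239768370985985), 17.750450134277344) [0.58001323 0.08002973 0.0761194 ] 308
scene vtop ((0.5311111211776733, 0.22065497934818268), (0.0900009274482727, 0.06573330610990524), 16.592905044555664) [0.53106876 0.22269741 0.05737271] 368
```

```bash
python3 - <<'E'
from h import *
from scipy.optimize import minimize
for cam in ("top","scene"):
    z=np.load(f'{cam}0.npz'); im,d=z['im'],z['d']
    P=cloud(cam,d,np.ones_like(d,bool)); C=im[np.nonzero(d>0)].astype(int)
    m=(P[:,2]>.003)&(P[:,2]<.013)&(C.min(1)>90)&(P[:,1]>-.03)&(P[:,1]<.3)
    # strip around expected axis
    a=np.radians(18); y=np.array([-np.sin(a),np.cos(a)]); x=np.array([np.cos(a),np.sin(a)])
    G=np.array([.5765,.0855]); u=(P[:,:2]-G)@x
    Q=P[m&(abs(u)<.066)][:,:2].astype(np.float32)
    r=cv2.minAreaRect(Q); print(cam,r)
    Vq=P[(P[:,2]>.054)&(P[:,2]<.062)&(abs(u)<.06)&(P[:,1]>.13)&(C.min(1)>60)&(C[:,2]-C[:,0]<40)]
    for yaw in (16,17,18,19):
        a=np.radians(yaw); y=np.array([-np.sin(a),np.cos(a)]); x=np.array([np.cos(a),np.sin(a)])
        p=lambda A,v:np.percentile(A@v,[1,99]).round(4)
        print(yaw,'plate x',p(Q,x),'y',p(Q,y),'V x',p(Vq[:,:2],x),'y',p(Vq[:,:2],y),'grip',(G@x).round(4),(G@y).round(4))
E
```

```text
top ((0.566530704498291, 0.12286888062953949), (0.10468326508998871, 0.28643667697906494), 17.199602127075195)
16 plate x [0.5261 0.6283] y [-0.1791  0.0943] V x [0.5335 0.6163] y [0.0375 0.0793] grip 0.5777 -0.0767
17 plate x [0.5267 0.6265] y [-0.1894  0.0851] V x [0.5342 0.617 ] y [0.0276 0.069 ] grip 0.5763 -0.0868
18 plate x [0.5261 0.6252] y [-0.1993  0.0752] V x [0.5347 0.6175] y [0.0177 0.0588] grip 0.5747 -0.0968
19 plate x [0.5241 0.625 ] y [-0.2093  0.0659] V x [0.5351 0.6179] y [0.0075 0.0488] grip 0.5729 -0.1068
scene ((0.5664387345314026, 0.10769203305244446), (0.10246948897838593, 0.26007789373397827), 17.548622131347656)
16 plate x [0.527 0.627] y [-0.1804  0.0657] V x [0.4877 0.6152] y [0.0342 1.1871] grip 0.5777 -0.0767
17 plate x [0.5255 0.6245] y [-0.1909  0.0557] V x [0.5084 0.6159] y [0.0245 1.1782] grip 0.5763 -0.0868
18 plate x [0.5235 0.6224] y [-0.2013  0.0455] V x [0.5283 0.6309] y [0.0144 1.1691] grip 0.5747 -0.0968
19 plate x [0.5219 0.6216] y [-0.2115  0.0351] V x [0.5328 0.6506] y [0.0048 1.1595] grip 0.5729 -0.1068
```

```bash
python3 -m handwheel '[0,0,0,0,0,0.134, 0,0,0,0,0,0.134, 0,0,0,0,0,0.134, 0,0,0,0,0,0.134, 0,0,0,0,0,0.134, 0,0,0,0,0,0.134, 0,0,0,0,0,0.134]' 0; python3 -m handwheel '[-4,1.7,0,0,0,0, -4,1.7,0,0,0,0, -4,1.7,0,0,0,0, -4,1.7,0,0,0,0, -4,1.7,0,0,0,0, -4,1.7,0,0,0,0, -4,1.7,0,0,0,0, -4,1.7,0,0,0,0, -4,1.7,0,0,0,0, -4,1.7,0,0,0,0]'
cat > go.py <<'E'
import sys
from h import *
s=env.sense(); R=np.array(s['ee_rot']); t=np.array([float(v) for v in sys.argv[1:4]])
print('t',round(s['clock'],2),'delta tool cm',(R.T@(t-s['ee_pos'])*100).round(2),'yaw err deg',(17.2-np.degrees(np.arctan2(R[1,1],R[0,1]))).round(2),'pos',np.round(s['ee_pos'],4),'tilt',np.round(R[:2,2],4),'F',np.round(s['force'],1),'w',round(s['gripper_width'],3),'g',s['grip_force'])
E
python3 go.py .5763 .0855 .061
```

```text
clock: 1.4
ee_pos: [0.1889, 0.5431, 0.2314]
ee_rot: [[-0.288, 0.958, 0.0], [0.958, 0.288, 0.0], [0.0, 0.0, -1.0]]
force: [-0.4, 0.4, -0.4]
gripper_width: 1.0
grip_force: 0.0
clock: 2.4
ee_pos: [0.4698, 0.2091, 0.2316]
ee_rot: [[-0.293, 0.956, 0.001], [0.956, 0.293, 0.0], [0.0, 0.001, -1.0]]
force: [-0.3, 0.8, 0.6]
gripper_width: 0.998
grip_force: 0.0
t 2.4 delta tool cm [-14.95   6.54  17.06] yaw err deg 0.13 pos [0.4698 0.2091 0.2316] tilt [0.0006 0.0005] F [-0.3  0.8  0.6] w 0.998 g 0.0
```

```bash
python3 -m handwheel '[-3,1.3,0,0,0,0, -3,1.3,0,0,0,0, -3,1.3,0,0,0,0, -3,1.3,0,0,0,0, -3,1.3,2,0,0,0, 0,0,4,0,0,0, 0,0,4,0,0,0, 0,0,0,0,0,0, 0,0,0,0,0,0]' 0 >/dev/null; python3 go.py .5763 .0855 .061
```

```text
t 3.3 delta tool cm [-0.12  0.07  7.07] yaw err deg 0.12 pos [0.5753 0.0864 0.1317] tilt [-0.0004  0.0001] F [-0.6 -0.  -0.1] w 0.997 g 0.0
```

```bash
python3 -m handwheel '[-0.1,0.1,3,0,0,0, 0,0,3,0,0,0, 0,0,1,0,0,0, 0,0,0,0,0,0]' 0 >/dev/null;  python3 -m handwheel '[0,0,0,0,0,0, 0,0,0,0,0,0, 0,0,0,0,0,0, 0,0,0,0,0,0, 0,0,0,0,0,0, 0,0,0,0,0,0, 0,0,0,0,0,0, 0,0,0,0,0,0]' 1 40; python3 go.py .5763 .0855 .061
```

```text
clock: 4.5
ee_pos: [0.5755, 0.0854, 0.062]
ee_rot: [[-0.295, 0.955, -0.001], [0.955, 0.295, -0.001], [-0.0, -0.002, -1.0]]
force: [-3.4, -1.4, 6.1]
gripper_width: 0.2
grip_force: 39.9
t 4.5 delta tool cm [-0.01  0.08  0.1 ] yaw err deg 0.04 pos [0.5755 0.0854 0.062 ] tilt [-0.0014 -0.0008] F [-3.4 -1.4  6.1] w 0.2 g 39.88990545272827
```

```bash
python3 -m handwheel '[-1,0,0,0,0,0, -1,0,0,0,0,0, -1,0,0,0,0,0, -1,0,0,0,0,0, -1,0,0,0,0,0, -1,0,0,0,0,0, -1,0,0,0,0,0, 0,0,0,0,0,0, 0,0,0,0,0,0]'; python3 go.py .5763 .0855 .061
```

```text
clock: 5.4
ee_pos: [0.5973, 0.0175, 0.062]
ee_rot: [[-0.295, 0.956, 0.001], [0.956, 0.295, -0.002], [-0.002, 0.0, -1.0]]
force: [-1.7, -4.8, 5.3]
gripper_width: 0.203
grip_force: 39.9
t 5.4 delta tool cm [7.12 0.   0.09] yaw err deg 0.06 pos [0.5973 0.0175 0.062 ] tilt [ 0.0009 -0.0019] F [-1.7 -4.8  5.3] w 0.203 g 39.90053057670593
```

```bash
python3 -m handwheel '[0,0,0,0,0,0, 0,0,0,0,0,0, 0,0,0,0,0,0, 0,0,0,0,0,0, 0,0,0,0,0,0]' 0; python3 -m handwheel '[0,0,-2,0,0,0, 0,0,-4,0,0,0, 0,0,-4,0,0,0, 0,0,-3,0,0,0, 0,0,0,0,0,0]' >/dev/null; python3 go.py .5625 -.125 .23; python3 - <<'E'
from h import *
im,d=vision.snapshot("top"); cv2.imwrite('pics/top1.png',cv2.resize(im[110:330,130:450,::-1],None,fx=2.5,fy=2.5))
P=cloud("top",d,np.ones_like(d,bool)); C=im[np.nonzero(d>0)].astype(int)
Q=P[(C[:,0]>C[:,2]+80)&(P[:,2]>.09)&(P[:,2]<.102)&(P[:,1]>-.05)&(P[:,1]<.15)]
print(len(Q), cv2.minAreaRect(Q[:,:2].astype(np.float32)) if len(Q) else '')
E
```

```text
clock: 5.9
ee_pos: [0.5968, 0.0189, 0.0612]
ee_rot: [[-0.294, 0.956, -0.0], [0.956, 0.294, 0.0], [0.0, -0.0, -1.0]]
force: [-0.1, 0.1, 0.8]
gripper_width: 0.998
grip_force: 0.0
t 6.4 delta tool cm [-12.68  -7.74  -3.4 ] yaw err deg 0.12 pos [0.5996 0.0189 0.1965] tilt [0.0103 0.0003] F [-0.3 -0.6 -0. ] w 0.997 g 0.0
0
```

```bash
python3 -m handwheel '[-3.2,-2,0,0,0,0, -3.2,-2,0,0,0,0, -3.2,-1.9,0,0,0,0, -3.1,-1.9,0,0,0,0, 0,0,0,0,0,0, 0,0,0,0,0,0, 0,0,0,0,0,0]' >/dev/null; python3 go.py .5625 -.125 .078; python3 - <<'E'
from h import *
im,d=vision.snapshot("scene"); cv2.imwrite('pics/scene1.png',cv2.resize(im[80:340,150:450,::-1],None,fx=2.3,fy=2.3))
im,d=vision.snapshot("top")
P=cloud("top",d,np.ones_like(d,bool)); C=im[np.nonzero(d>0)].astype(int)
Q=P[(C[:,0]>C[:,2]+80)&(P[:,2]>.09)&(P[:,2]<.102)&(P[:,1]>-.05)&(P[:,1]<.15)]
print(len(Q), cv2.minAreaRect(Q[:,:2].astype(np.float32)) if len(Q) else '')
E
```

```text
t 7.15 delta tool cm [-0.14  0.3  11.24] yaw err deg 0.1 pos [ 0.5594 -0.1247  0.1904] tilt [-0.0015  0.001 ] F [-0.4  0.7 -0.4] w 1.004 g 0.0
83 ((0.5987268686294556, 0.019031545147299767), (0.017696743831038475, 0.027701888233423233), 16.426555633544922)
```

View pics/scene1.png

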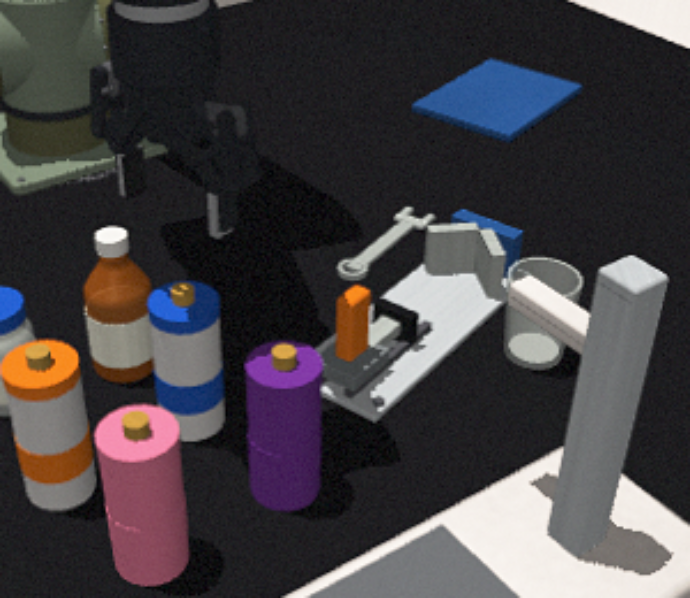

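The scene picture shows the jaw pulled back (orange grip at crop (352,322)). The gripper is open above the blue cartridge (crop (185,360)), and nothing else has been disturbed.

```bash
python3 -m handwheel '[-0.1,0.3,3,0,0,0, 0,0,1.5,0,0,0, 0,0,0,0,0,0, 0,0,0,0,0,0]' >/dev/null; python3 go.py .5627 -.125 .078; python3 - <<'E'
from h import *
im,d=vision.snapshot("scene"); cv2.imwrite('pics/scene2.png',cv2.resize(im[130:330,180:330,::-1],None,fx=3,fy=3))
E
```

```text
t 7.65 delta tool cm [ 0.01 -0.04  6.85] yaw err deg 0.06 pos [ 0.5631 -0.125   0.1465] tilt [0.0001 0.0002] F [ 0.4 -0.4  1.1] w 0.998 g 0.0
```

View pics/scene2.png

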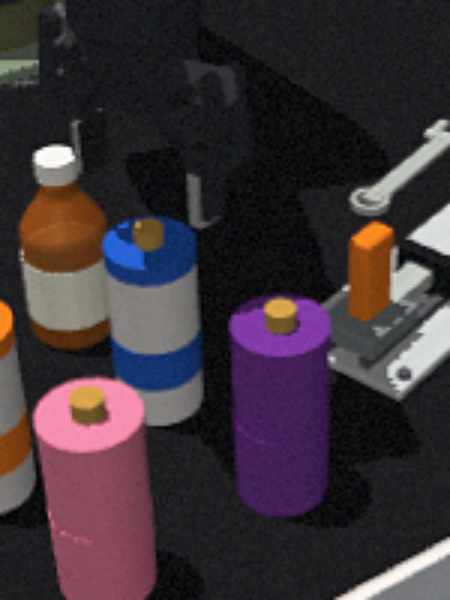

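The fingers straddle the blue cartridge (tips at about (78,150) and (200,225) in the crop, cartridge top at (150,240)), so I'll descend and grip.

```bash
python3 -m handwheel '[0,0,2,0,0,0, 0,0,2,0,0,0, 0,0,2,0,0,0, 0,0,0.8,0,0,0, 0,0,0,0,0,0, 0,0,0,0,0,0]' ; python3 -m handwheel '[0,0,0,0,0,0, 0,0,0,0,0,0, 0,0,0,0,0,0, 0,0,0,0,0,0, 0,0,0,0,0,0, 0,0,0,0,0,0]' 1 50; python3 go.py .5627 -.125 .078
```

```text
clock: 8.3
ee_pos: [0.5637, -0.1258, 0.0795]
ee_rot: [[-0.294, 0.956, 0.002], [0.956, 0.294, -0.0], [-0.001, 0.002, -1.0]]
force: [0.1, 0.3, 0.3]
gripper_width: 1.0
grip_force: 0.0
clock: 8.9
ee_pos: [0.5632, -0.1259, 0.0795]
ee_rot: [[-0.294, 0.956, 0.002], [0.956, 0.294, -0.0], [-0.001, 0.001, -1.0]]
force: [-1.7, -0.3, 6.9]
gripper_width: 0.643
grip_force: 52.1
t 8.9 delta tool cm [ 0.1  -0.02  0.15] yaw err deg 0.13 pos [ 0.5632 -0.1259  0.0795] tilt [ 0.0016 -0.0004] F [-1.7 -0.3  6.9] w 0.643 g 52.14597702026367
```

```bash
python3 -m handwheel '[0,0,-0.5,0,0,0, 0,0,-1.5,0,0,0, 0,0,-2.5,0,0,0, 0,0,-2.5,0,0,0, 0,0,-2.5,0,0,0, 0,0,-2.5,0,0,0, 0,0,-1,0,0,0, 0,0,0,0,0,0, 0,0,0,0,0,0]' ; python3 go.py .5485 .177 .0875
```

```text
clock: 9.8
ee_pos: [0.5618, -0.1254, 0.2068]
ee_rot: [[-0.294, 0.956, -0.003], [0.956, 0.294, 0.001], [0.002, -0.002, -1.0]]
force: [-0.5, 0.1, -4.9]
gripper_width: 0.643
grip_force: 54.1
t 9.8 delta tool cm [29.28  7.63 11.95] yaw err deg 0.13 pos [ 0.5618 -0.1254  0.2068] tilt [-0.0028  0.0007] F [-0.5  0.1 -4.9] w 0.643 g 54.09717679023743
```

```bash
python3 -m handwheel '[1,0.3,0,0,0,0, 2.5,0.7,0,0,0,0, 3,0.8,0,0,0,0, 3,0.8,0,0,0,0, 3,0.8,0,0,0,0, 3,0.8,0,0,0,0, 3,0.8,0,0,0,0, 3,0.8,0,0,0,0, 3,0.8,0,0,0,0, 3,0.8,0,0,0,0]' >/dev/null; python3 -m handwheel '[1.5,0.2,0,0,0,0, 0.3,0,0,0,0,0, 0,0,0,0,0,0, 0,0,0,0,0,0, 0,0,0,0,0,0]'; python3 go.py .5485 .177 .0875
```

```text
clock: 11.3
ee_pos: [0.5495, 0.1756, 0.2083]
ee_rot: [[-0.292, 0.956, -0.0], [0.956, 0.292, -0.0], [-0.0, -0.0, -1.0]]
force: [1.2, -0.5, -5.0]
gripper_width: 0.644
grip_force: 54.1
t 11.3 delta tool cm [ 0.17 -0.05 12.08] yaw err deg 0.21 pos [0.5495 0.1756 0.2083] tilt [-0.0001 -0.0004] F [ 1.2 -0.5 -5. ] w 0.644 g 54.10857617855072
```

```bash
python3 -m handwheel '[0.1,0,1,0,0,0, 0,0,2,0,0,0, 0,0,2.2,0,0,0, 0,0,2.2,0,0,0, 0,0,2,0,0,0, 0,0,1.2,0,0,0, 0,0,0.6,0,0,0, 0,0,0,0,0,0, 0,0,0,0,0,0]'; python3 go.py .5485 .177 .0875; python3 - <<'E'
from h import *
im,d=vision.snapshot("scene"); cv2.imwrite('pics/scene3.png',cv2.resize(im[110:290,270:430,::-1],None,fx=3.3,fy=3.3))
E
```

```text
clock: 12.2
ee_pos: [0.5498, 0.1778, 0.0971]
ee_rot: [[-0.293, 0.956, 0.002], [0.956, 0.293, 0.001], [0.0, 0.002, -1.0]]
force: [0.3, 0.3, -2.8]
gripper_width: 0.643
grip_force: 54.1
t 12.2 delta tool cm [-0.04 -0.15  0.96] yaw err deg 0.13 pos [0.5498 0.1778 0.0971] tilt [0.0016 0.0005] F [ 0.3  0.3 -2.8] w 0.643 g 54.10136282444
```

View pics/scene3.png

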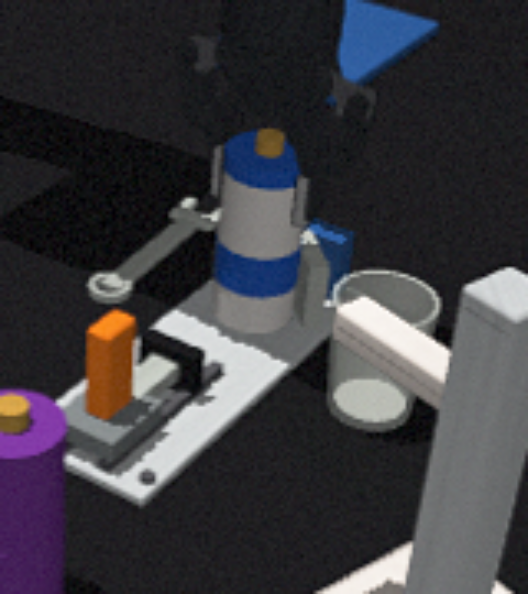

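The cartridge hangs upright about 1 cm above the plate in front of the V (base at crop (258,320)), clear of the jaw at (180,355). I'll lower it gently.

```bash
python3 -m handwheel '[0,-0.1,0.2,0,0,0, 0,0,0.2,0,0,0, 0,0,0.2,0,0,0, 0,0,0.1,0,0,0, 0,0,0.05,0,0,0, 0,0,0,0,0,0, 0,0,0,0,0,0]'; python3 -m handwheel '[0,0,0.05,0,0,0, 0,0,0.05,0,0,0, 0,0,0,0,0,0]'|grep -E 'pos|force'; python3 -m handwheel '[0,0,0.05,0,0,0, 0,0,0.05,0,0,0, 0,0,0,0,0,0]'|grep -E 'pos|force'
```

```text
clock: 12.95
ee_pos: [0.5482, 0.1775, 0.0888]
ee_rot: [[-0.294, 0.956, 0.0], [0.956, 0.294, 0.0], [0.0, 0.0, -1.0]]
force: [0.1, 0.6, -4.0]
gripper_width: 0.644
grip_force: 54.1
ee_pos: [0.5481, 0.1774, 0.0877]
force: [0.0, -1.1, -3.9]
grip_force: 54.1
ee_pos: [0.5481, 0.1775, 0.0875]
force: [-2.2, -1.2, 2.4]
grip_force: 54.4
```

```bash
python3 -m handwheel '[0,0,0,0,0,0, 0,0,0,0,0,0, 0,0,0,0,0,0, 0,0,0,0,0,0, 0,0,0,0,0,0, 0,0,0,0,0,0]' 0; python3 -m handwheel '[0,0,-1,0,0,0, 0,0,-2,0,0,0, 0,0,-3,0,0,0, 0,0,-3,0,0,0, 0,0,-3,0,0,0, 0,0,0,0,0,0, 0,0,0,0,0,0]'>/dev/null; python3 go.py .5970 .018 .061
```

```text
clock: 14.15
ee_pos: [0.5482, 0.1775, 0.0868]
ee_rot: [[-0.294, 0.956, 0.0], [0.956, 0.294, 0.0], [0.0, 0.0, -1.0]]
force: [-0.3, -0.4, -0.1]
gripper_width: 0.997
grip_force: 0.0
t 14.85 delta tool cm [-16.68  -0.06  14.69] yaw err deg 0.13 pos [0.5483 0.1775 0.2079] tilt [0.002  0.0007] F [-0.5 -0.7 -0.9] w 1.002 g 0.0
```

```bash
python3 -m handwheel '[-4,0,0,0,0,0, -4,0,0,0,0,0, -4,0,0,0,0,0, -4,0,0,0,0,0, -0.7,0,3,0,0,0, 0,0,4,0,0,0, 0,0,0,0,0,0, 0,0,0,0,0,0, 0,0,0,0,0,0]'>/dev/null; python3 go.py .5970 .018 .061; python3 - <<'E'
from h import *
for cam in("top","scene"):
    im,d=vision.snapshot(cam); cv2.imwrite(f'pics/{cam}4.png',cv2.resize(im[110:330,130:450,::-1],None,fx=2.5,fy=2.5))
    P=cloud(cam,d,np.ones_like(d,bool))
    Q=P[(np.hypot(P[:,0]-.548,P[:,1]-.178)<.045)&(P[:,2]>.125)&(P[:,2]<.139)]
    if len(Q): print(cam,cv2.minEnclosingCircle(Q[:,:2].astype(np.float32)),np.median(Q[:,2]),len(Q))
E
```

```text
t 15.75 delta tool cm [ 0.02 -0.14  7.74] yaw err deg 0.09 pos [0.5982 0.0182 0.1384] tilt [0.0026 0.0001] F [-0.3 -1.3 -0.7] w 1.0 g 0.0
top ((0.5491222143173218, 0.1785852462053299), 0.02914309687912464) 0.13363741529627265 414
scene ((0.5470740795135498, 0.17515496909618378), 0.03043501079082489) 0.13336617682038882 226
```

```bash
python3 -m handwheel '[0,-0.1,2.5,0,0,0, 0,0,3,0,0,0, 0,0,2.2,0,0,0, 0,0,0,0,0,0, 0,0,0,0,0,0]' >/dev/null;  python3 -m handwheel '[0,0,0,0,0,0, 0,0,0,0,0,0, 0,0,0,0,0,0, 0,0,0,0,0,0, 0,0,0,0,0,0, 0,0,0,0,0,0, 0,0,0,0,0,0, 0,0,0,0,0,0]' 1 50|tail -3; python3 go.py .5970 .018 .061
python3 -m handwheel '[0.8,0,0,0,0,0, 0.8,0,0,0,0,0, 0.8,0,0,0,0,0, 0.8,0,0,0,0,0, 0.8,0,0,0,0,0, 0.8,0,0,0,0,0, 0.5,0,0,0,0,0, 0.4,0,0,0,0,0, 0,0,0,0,0,0, 0,0,0,0,0,0]'; python3 go.py .5970 .018 .061
```

```text
force: [3.3, 1.4, 3.3]
gripper_width: 0.199
grip_force: 52.4
t 17.15 delta tool cm [ 0.04 -0.01 -0.06] yaw err deg 0.08 pos [0.5972 0.0177 0.0604] tilt [0.0023 0.0001] F [3.3 1.4 3.3] w 0.199 g 52.39041030406952
clock: 18.15
ee_pos: [0.5794, 0.0731, 0.0604]
ee_rot: [[-0.294, 0.956, 0.001], [0.956, 0.294, 0.001], [0.001, 0.001, -1.0]]
force: [2.2, 1.3, 6.1]
gripper_width: 0.202
grip_force: 52.8
t 18.15 delta tool cm [-5.79  0.06 -0.07] yaw err deg 0.09 pos [0.5794 0.0731 0.0604] tilt [0.0008 0.0008] F [2.2 1.3 6.1] w 0.202 g 52.78815507888794
```

```bash
python3 -m handwheel '[0.2,0,0,0,0,0, 0.2,0,0,0,0,0, 0.2,0,0,0,0,0, 0.2,0,0,0,0,0, 0.2,0,0,0,0,0, 0.2,0,0,0,0,0, 0.1,0,0,0,0,0, 0,0,0,0,0,0]' >/dev/null; python3 go.py .5970 .018 .061
for i in 1; do python3 -m handwheel '[0.1,0,0,0,0,0, 0.1,0,0,0,0,0, 0,0,0,0,0,0]' >/dev/null; python3 go.py .5970 .018 .061; python3 -m handwheel '[0.1,0,0,0,0,0, 0.1,0,0,0,0,0, 0,0,0,0,0,0]' >/dev/null; python3 go.py .5970 .018 .061; done
```

```text
t 18.95 delta tool cm [-6.94  0.07 -0.05] yaw err deg 0.06 pos [0.5759 0.0841 0.0604] tilt [ 0.0013 -0.0014] F [ 2.7 -4.5  6.2] w 0.206 g 52.67518937587738
t 19.25 delta tool cm [-7.13  0.07 -0.05] yaw err deg 0.07 pos [0.5753 0.0859 0.0604] tilt [ 0.0014 -0.0015] F [ 3.4 -4.8  6.5] w 0.204 g 52.63637065887451
t 19.55 delta tool cm [-7.33  0.07 -0.04] yaw err deg 0.07 pos [0.5747 0.0879 0.0604] tilt [ 0.0014 -0.0015] F [ 3.6 -3.8  5.7] w 0.208 g 52.669156193733215
```

```bash
python3 -m handwheel '[0.1,0,0,0,0,0, 0.1,0,0,0,0,0, 0,0,0,0,0,0]' >/dev/null; python3 go.py .5970 .018 .061; python3 -m handwheel '[0.1,0,0,0,0,0, 0.05,0,0,0,0,0, 0,0,0,0,0,0]' >/dev/null; python3 go.py .5970 .018 .061
```

```text
t 19.85 delta tool cm [-7.37  0.07 -0.03] yaw err deg 0.03 pos [0.5745 0.0882 0.0604] tilt [ 0.0021 -0.004 ] F [  4.4 -10.6   5.9] w 0.206 g 52.51348435878754
t 20.15 delta tool cm [-7.38  0.07 -0.01] yaw err deg 0.01 pos [0.5745 0.0883 0.0604] tilt [ 0.0028 -0.0059] F [  5.9 -16.1   5.4] w 0.209 g 52.35174357891083
```

```bash
python3 -m handwheel '[0.1,0,0,0,0,0, 0.1,0,0,0,0,0, 0.1,0,0,0,0,0, 0,0,0,0,0,0, 0,0,0,0,0,0]' >/dev/null; python3 go.py .5970 .018 .061;  python3 - <<'E'
from h import *
for cam in("top","scene"):
    im,d=vision.snapshot(cam); cv2.imwrite(f'pics/{cam}5.png',cv2.resize(im[110:310,150:420,::-1],None,fx=2.8,fy=2.8))
    P=cloud(cam,d,np.ones_like(d,bool))
    Q=P[(np.hypot(P[:,0]-.546,P[:,1]-.187)<.045)&(P[:,2]>.125)&(P[:,2]<.139)]
    if len(Q): print(cam,cv2.minEnclosingCircle(Q[:,:2].astype(np.float32)),np.median(Q[:,2]),len(Q))
E
```

```text
t 20.65 delta tool cm [-7.39  0.05  0.03] yaw err deg -0.09 pos [0.5745 0.0884 0.0604] tilt [ 0.0044 -0.0104] F [  8.3 -24.9   4.3] w 0.204 g 52.068843841552734
top ((0.5416227579116821, 0.16889828443527222), 0.02043692022562027) 0.13343674671432265 102
scene ((0.5443229675292969, 0.1857929527759552), 0.03038064017891884) 0.13331271652397225 233
```

View pics/scene5.png

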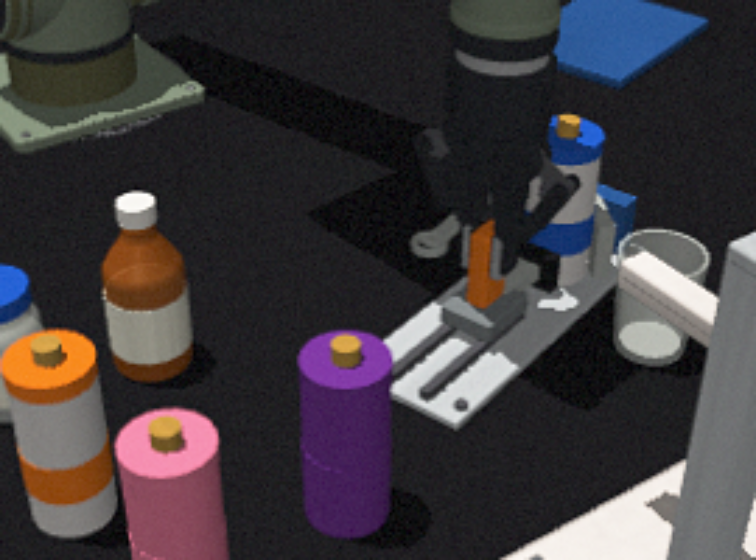

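The jaw is against the cartridge (crop (565,270)), which is upright in the V. I'll relax the push, let go and check.

```bash
python3 -m handwheel '[-0.1,0,0,0,0,0, -0.2,0,0,0,0,0, -0.2,0,0,0,0,0, 0,0,0,0,0,0]' >/dev/null; python3 go.py .5970 .018 .061; python3 -m handwheel '[0,0,0,0,0,0, 0,0,0,0,0,0, 0,0,0,0,0,0, 0,0,0,0,0,0, 0,0,0,0,0,0, 0,0,0,0,0,0]' 0|tail -3; python3 -m handwheel '[0,0,-2,0,0,0, 0,0,-3,0,0,0, 0,0,-3,0,0,0, 0,0,-4,0,0,0, 0,0,-4,0,0,0, -3,0,0,0,0,0, -4,0,0,0,0,0, -4,0,0,0,0,0, -4,0,0,0,0,0, -4,0,0,0,0,0]'|head -2; python3 -m handwheel '[-4,-4,0,0,0,0, 0,-4,0,0,0,0, 0,-4,0,0,0,0, 0,-4,0,0,0,0, 0,0,0,0,0,0, 0,0,0,0,0,0]'|head -2
python3 - <<'E'
from h import *
for cam in("top","scene"):
    im,d=vision.snapshot(cam); cv2.imwrite(f'pics/{cam}6.png',cv2.resize(im[110:310,150:420,::-1],None,fx=2.8,fy=2.8))
    P=cloud(cam,d,np.ones_like(d,bool));C=im[np.nonzero(d>0)].astype(int)
    Q=P[(np.hypot(P[:,0]-.546,P[:,1]-.187)<.045)&(P[:,2]>.125)&(P[:,2]<.139)]
    c=cv2.minEnclosingCircle(Q[:,:2].astype(np.float32)); print(cam,c,np.median(Q[:,2]))
    Q=P[(C[:,0]>C[:,2]+80)&(P[:,2]>.09)&(P[:,2]<.102)&(P[:,1]>-.05)&(P[:,1]<.15)]
    if len(Q):
        g=cv2.minAreaRect(Q[:,:2].astype(np.float32)); a=np.radians(17.1); D=np.array(c[0])-g[0]
        print(g,'along',D@[-np.sin(a),np.cos(a)],'across',D@[np.cos(a),np.sin(a)])
E
```

```text
t 21.15 delta tool cm [-7.38  0.07 -0.04] yaw err deg 0.03 pos [0.5746 0.0883 0.0604] tilt [ 0.0019 -0.0028] F [ 4.2 -6.9  5.6] w 0.204 g 52.48035192489624
force: [-0.1, -0.4, 0.3]
gripper_width: 1.001
grip_force: 0.0
clock: 22.75
ee_pos: [0.63, -0.0934, 0.2198]
clock: 23.35
ee_pos: [0.4916, -0.1716, 0.2203]
top ((0.5464437007904053, 0.18786557018756866), 0.029131250455975533) 0.13335368025029654
((0.5761358737945557, 0.08863890171051025), (0.017213601619005203, 0.02954408898949623), 16.376808166503906) along 0.10357085281907631 across 0.0007970703191617703
scene ((0.5422497987747192, 0.1843385398387909), 0.030427517369389534) 0.13335257894533808
((0.574339747428894, 0.08521874248981476), (0.018408922478556633, 0.02736850455403328), 22.01688003540039) along 0.10417374887333893 across -0.001526131319444346
```

View pics/top6.png

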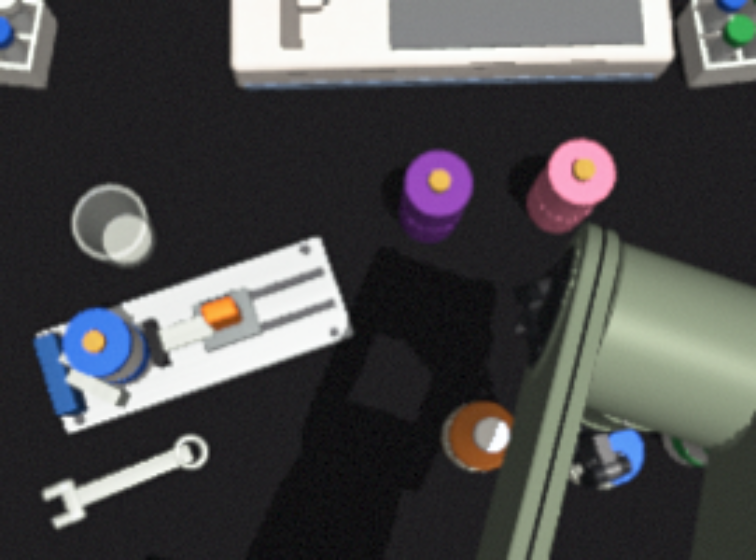

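The cartridge (top crop (98,343)) is centred in the V. The jaw face is closed against it: grip to axis measures 103.6 mm, and 103 mm is contact. The other things in view have not moved, and the robot is clear.

```bash
python3 -c "
from workcell import order
print(order.hand_in())"
```

```text
the job is handed in; nothing more can be done
None
```

The blue-banded cartridge stands upright and centred in the V with the jaw closed against it. Everything is released, nothing else in view moved, and I handed the job in at about 23.5 s; no verdict was returned.

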